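# Pump the drill press oiler until its indicator pin is out

## Task

Charge the drill press's oiler before the next ball is drilled: push its spring plunger down again and again until the indicator pin in the brass bush has popped fully out, then back off and leave the plunger sprung up. Do not touch the pin, and leave the slug, the bottle, the drill-bit block and the ball jig alone.

Things in the scene. Friction and masses are not known exactly. Their poses are not given: they have to be found in the camera images.
- oiler: Hand oiler bolted to the bench: grey foot plate 130 x 215 mm, milky white tank, cast aluminium head 104 x 180 mm with its top 94 mm above the bench. On the head along its long y axis: plunger in the middle, low flat grey filler cap (37 mm wide, 12 mm high, not used) 62 mm to +y, indicator pin 64 mm to -y, copper lines beyond the -y end. Origin: underside centre, on the plunger's axis.
- plunger_top (a point): Centre of the flat top (32 mm across) of the black mushroom-shaped plunger knob, 49 mm in diameter and 17 mm high, on a 12 mm rod in a coil spring; moves with it. Plunger up: 151 mm above the bench; fully down: 129 mm. It slides straight down the vertical.
- plunger (a joint): Plunger stroke in m: 0 sprung up, 0.022 fully down on its stop. The spring takes 5 N at the start of the stroke and 10 N at its end, pumping adds about 4 N; let go, it springs back up by itself. Only downward travel pumps, and full strokes pump most: four to seven full strokes charge the oiler, depending on the charge left in it.
- pin (a joint): How far the indicator pin has come out, in m: 0 at the start, 0.018 fully out. It stays in during the first strokes, pops out in the last two or three, and stays where it is between strokes. The last stroke must be nearly full to bring it fully out; further strokes do no harm and move nothing more.
- pin_tip (a point): Top of the indicator pin, a plain steel pin 8 mm in diameter rising straight up from a brass hexagon bush (21 mm wide) whose top is 110 mm above the bench. The tip stands about 112 mm above the bench when in and 130 mm when fully out.
- slug_center (a point): Centre of a loose black plastic thumb slug, an upright cylinder 33 mm in diameter and 68 mm high. Bystander.
- polish_center (a point): 80 mm up the axis of a loose upright white polish bottle, 58 mm in diameter, 165 mm high. Bystander.
- bit_block_center (a point): Centre of a loose wooden block, 70 x 150 x 40 mm (long side along its y), with four upright drill bits reaching 112 mm above the bench. Bystander.
- ball_jig: Ball jig fixed to the bench: a 260 mm square steel plate, four posts and a clamp ring round a dark bowling ball 216 mm in diameter, whose top is 246 mm above the bench. Origin: underside centre. Bystander.

How it is judged:
By the outcome, as a careful person would: the job done as asked, in the order asked, and still so for the second after the job is handed in, with the robot touching nothing.
It also fails if it takes over 48 s, if anything falls off the work surface, if the arm or the gripper's body presses on something with over 40 N, if the wrist force passes 120 N, or if a joint passes its speed limit or range.

## Robot

A 7-joint arm with a two-finger parallel gripper is mounted at the origin on the work surface. World frame = base frame: x ahead of the robot, y to its left, z up, the work surface at z = 0. Lengths are in mm, angles in rad, forces in N, time in s.
With the tool pointing down it reaches from about 425 to 825 mm from the base axis. Payload 3.6 kg.
Tool frame: the origin (TCP) lies at the very end of the fingers, on their centre line; the grasp point (between the pads) lies 19 mm behind it; z points along the fingers, x is the direction in which the jaws open and shut, and the axes are right-handed (so a half turn about z gives the same grasp; the last joint's range is limited). The gripper opens to 85 mm and grips with 20 to 120 N. Pads are 22 mm wide; open, the fingers measure 114 mm over their backs; the gripper's body (76 mm by 85 mm) begins 54 mm behind the grasp point. The pads swing forward as they close: fully open they stand 13 mm farther back than shut.
Start: joints at [1.212, 0.615, -0.013, 1.423, 0.008, 1.103, -0.04], TCP at [212.36, -614.301, 231.297] pointing down, gripper open.
Joint ranges: [-3.12, 3.12], [-0.3, 2.06], [-1.34, 1.32], [0.26, 2.42], [-1.36, 4.5], [0.01, 1.98], [-2.84, 2.84]. Speed limits (rad/s): [2.79, 2.79, 3.14, 3.14, 3.14, 3.14, 3.14].

## Interface

Orientations are given as a unit quaternion [w, x, y, z].
In Python, from rig import env gives the robot as it stands.
- The arm moves only by the tool arm_command, never from a script. Its argument "increments" is a list that holds one entry, the list of rows, each a list of 7 numbers: the shift along the tool's x, y, z in cm, then the turn, a rotation vector about the tool's x, y, z in degrees, then the opening, from -1 (shut) to 1 (fully open). A call has exactly 10 rows; each row is the pose to reach, as a shift and turn from the pose commanded when the call began, along the tool's axes at that moment; what a row does not reach only later rows make up. A row lasts 1/12 s, in which the tool goes at most 41.7 mm and 7.16 degrees, less where a joint would pass 70% of its speed; a pose out of reach is approached as far as the arm can. A call with a gripper value outside its range is refused whole. The fingers move at their own pace and stop on an object; the grip force is fixed at half the most. Time passes only in rows, so rows that repeat a pose let the fingers close, or fill a call up. It gives the time, the measured TCP pose, the force and the opening at its end, in the units of the state.
- env.get_obs(): the state, without advancing time (a new reading comes with each control period).
- env.read_camera(name): name is "scene" or "top" or "wrist"; returns the picture (420x560x3 uint8, blue, green, red); there is no depth.
- env.get_calibration(name): a dict with "intrinsics" (3x3 intrinsics, pixels), "cam_to_world" (4x4, takes a point from camera to world coordinates). Camera axes: x right, y up, looking along -z (the intrinsics and any distortion apply to the point x, -y, -z); pixel columns grow to the right and rows downward; lengths in mm; the calibration is good to about 2 mm. A picture is of the moment at which its call begins: read the wrist's pose just before it. get_calibration takes no time and is no camera call; for the wrist camera it gives the pose at the moment of the call.
- env.hand_in(): hands the job in, once; it reports no verdict.
The state is a dict: "time": time; "qpos": joint angles; "qd": joint speeds; "effort": joint torques, N m; "eef_pos": TCP position; "orientation": TCP orientation; "force": force on the tool from outside, world axes, zero at the start; "ft_torque": the same for the moment, N m; "gripper_width": opening from 0.0 (shut) to 1.0 (fully open).
Only numpy, scipy, OpenCV 4.12 (cv2) and the standard library are available. Lean on these libraries where they do the work, as an engineer would, in place of code of your own. Each camera call takes 0.05 s, during which the arm holds its last target. There are 200 camera calls.

## Working session

There is one attempt and no reset: what is moved stays moved. The work goes in short steps, Python scripts to look and compute and a tool call to move; the robot and the scene stay as the last step left them, time stands still between calls to the robot, and variables do not carry over. Pictures are saved under pics/ and viewed, about 8 in all and at most 12, crops included, and the job is handed in when it is done.

Besides the shell and the picture viewer there is one more tool, called after ">>>" as a command line: name --argument value ..., lists and objects as JSON in quotes. arm_command: Moves the arm, as the interface text tells. Its arguments: {"type":"object","properties":{"increments":{"type":"array","items":{"type":"array","items":{"type":"array","items":{"type":"number"}}}}},"required":["increments"]}

```bash
mkdir -p pics; cat > h.py <<'E'
import numpy as np, cv2
from rig import env
def cal(n):
    c=env.get_calibration(n); return np.array(c["intrinsics"]),np.array(c["cam_to_world"]),c
def ray(n,u,v,C=None):
    K,T,_=C or cal(n); d=np.array([(u-K[0,2])/K[0,0],-(v-K[1,2])/K[1,1],-1]); return T[:3,3],T[:3,:3]@d
def onz(n,u,v,z,C=None):
    o,d=ray(n,u,v,C); return o+d*(z-o[2])/d[2]
def proj(n,p,C=None):
    K,T,_=C or cal(n); q=T[:3,:3].T@(np.array(p)-T[:3,3]); return K[0,2]+K[0,0]*q[0]/-q[2],K[1,2]-K[1,1]*q[1]/-q[2]
E
python3 - <<'E'
from h import *
o=env.get_obs(); print(o)
for n in("top","scene"):
    cv2.imwrite(f"pics/{n}1.png",env.read_camera(n)); print(n,cal(n)[2])
E
```

```text
{'time': 0.0, 'qpos': array([ 1.21152357,  0.61593169, -0.01263616,  1.42493629,  0.00806881,
        1.10344969, -0.04041297]), 'qd': array([-0.00050795, -0.00025873, -0.000706  ,  0.00089579, -0.00097505,
       -0.00052375, -0.00081968]), 'effort': array([-6.01416123e-04, -4.69213021e+01,  2.59140842e-01, -1.71030521e+01,
        9.97280673e-03,  9.56425618e-03, -3.65604379e-06]), 'eef_pos': array([ 212.09727272, -613.57783264,  230.11764192]), 'orientation': array([-7.75532968e-04,  8.14467738e-01, -5.80207302e-01, -1.09028826e-03]), 'force': array([ 0.65824451, -0.43758608, -0.23841636]), 'ft_torque': array([ 0.05262695,  0.0360067 , -0.06520685]), 'gripper_width': 0.9978788343398968}
top {'intrinsics': array([[447.26343034,   0.        , 277.3900376 ],
       [  0.        , 447.26343034, 212.13567098],
       [  0.        ,   0.        ,   1.        ]]), 'cam_to_world': array([[-1.59768563e-02,  9.96234963e-01, -8.52093769e-02,
         5.00982053e+02],
       [-9.99787961e-01, -1.48101309e-02,  1.43070917e-02,
         8.96564459e+01],
       [ 1.29912629e-02,  8.54198916e-02,  9.96260342e-01,
         1.14277820e+03],
       [ 0.00000000e+00,  0.00000000e+00,  0.00000000e+00,
         1.00000000e+00]])}
scene {'intrinsics': array([[498.52627639,   0.        , 277.85254319],
       [  0.        , 498.52627639, 208.76119287],
       [  0.        ,   0.        ,   1.        ]]), 'cam_to_world': array([[ 7.51579680e-01, -5.57911596e-01,  3.51941238e-01,
         1.01308000e+03],
       [ 6.59615019e-01,  6.30790299e-01, -4.08670559e-01,
        -4.16894825e+02],
       [ 6.00092488e-03,  5.39294214e-01,  8.42096039e-01,
         1.13981417e+03],
       [ 0.00000000e+00,  0.00000000e+00,  0.00000000e+00,
         1.00000000e+00]])}
```

View pics/top1.png

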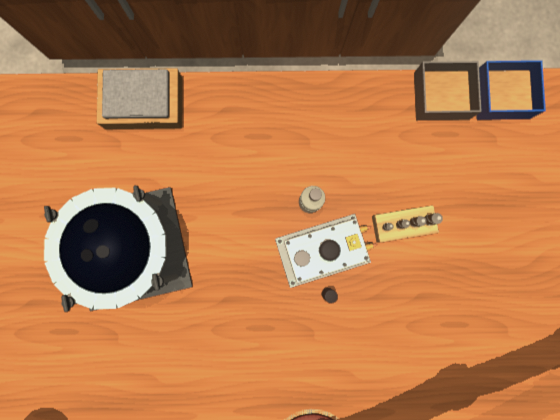

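View pics/scene1.png

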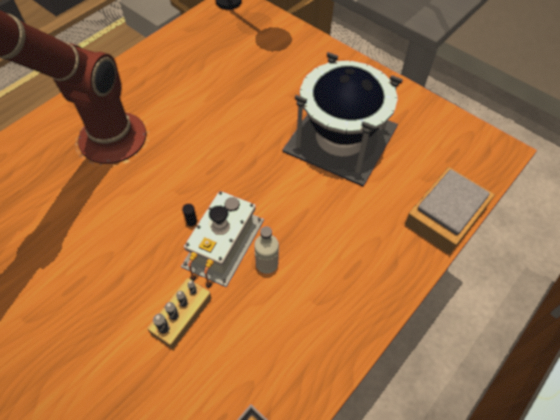

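Top view: the knob is at about (330,250), the pin bush (353,242), the filler cap (302,258), the slug (330,295), the bottle (312,198) and the drill block (407,225). I'll measure these in both views.

```bash
python3 - <<'E'
from h import *
def blob(n,im,u,v,r,f):
    m=np.zeros(im.shape[:2],np.uint8); m[v-r:v+r,u-r:u+r]=f(im[v-r:v+r,u-r:u+r].astype(int))*255
    k,l,s,c=cv2.connectedComponentsWithStats(m); i=1+s[1:,4].argmax(); return c[i],s[i]
dark=lambda a:a.max(2)<75
t=cv2.imread("pics/top1.png"); s=cv2.imread("pics/scene1.png")
(k,ks)=blob("top",t,330,250,18,dark); (k2,ks2)=blob("scene",s,219,214,14,dark)
print(k,ks,k2,ks2)
P=onz("top",*k,145); print("knob top",P,"scene",onz("scene",*k2,145))
yel=lambda a:(a[...,2]>150)&(a[...,0]<110)
b,bs=blob("top",t,353,242,10,yel); b2,_=blob("scene",s,208,244,9,yel); B=onz("top",*b,110); print("bush",b,bs,B,onz("scene",*b2,110),np.hypot(*(B-P)[:2]))
print("cap",onz("top",302,258,106)); print("slug",onz("top",330,295,68)); print("bottle top",onz("top",315,194,165))
for c in[(374,214),(434,206),(438,233),(378,242)]: print("block",onz("top",*c,40))
for c in[(436,218),(388,226)]: print("bit",onz("top",*c,112))
d=(P-B)[:2]; print("yaw of +y deg",np.degrees(np.arctan2(d[1],d[0])))
o=env.get_obs(); from scipy.spatial.transform import Rotation as R
print(R.from_quat(np.roll(o["orientation"],-1)).as_matrix().round(3))
E
```

```text
[328.78217822 249.76237624] [320 241  20  19 101] [218.39662447 214.24472574] [210 207  18  17 237]
knob top [500.54769358 -37.75070339 145.        ] scene [502.69942488 -38.23053158 145.        ]
bush [352.55944056 241.70629371] [346 234  15  16 143] [518.19142582 -97.69720564 110.        ] [ 524.43204186 -102.32874759  110.        ] 62.4890743954142
cap [482.57762851  19.66403772 106.        ]
slug [393.30619025 -47.71650521  68.        ]
bottle top [623.49840912  -7.93248009 165.        ]
block [ 587.09698974 -165.78635181   40.        ]
block [ 604.83350357 -316.24268207   40.        ]
block [ 537.53413199 -323.10154235   40.        ]
block [ 517.64514278 -173.29514605   40.        ]
bit [ 570.00846432 -293.11730716  112.        ]
bit [ 553.13387325 -180.64265575  112.        ]
yaw of +y deg 106.40045489483245
[[ 0.327 -0.945 -0.001]
 [-0.945 -0.327  0.002]
 [-0.002 -0.    -1.   ]]
```

>>> arm_command --increments '[[[-4,-4,0,0,0,0,-1],[-8,-8.2,0,0,0,0,-1],[-12,-12.3,0,0,0,0,-1],[-15,-15.3,0,0,0,0,-1],[-18,-18.4,0,0,0,0,-1],[-21,-21.5,0,0,0,0,-1],[-24,-24.5,0,0,0,0,-1],[-27,-27.6,0,0,0,0,-1],[-30,-30.7,0,0,0,0,-1],[-32,-32.7,0,0,0,0,-1]]]'

```text
time: 0.93
eef_pos: [398.9, -239.6, 231.2]
orientation: [0.0, 0.814, -0.58, -0.0]
force: [0.9, -0.3, -0.0]
gripper_width: -0.001
```

>>> arm_command --increments '[[[-3,-3,0,0,0,0,-1],[-6,-6.2,0.5,0,0,0,-1],[-9,-9.3,1,0,0,0,-1],[-11,-11.4,1.5,0,0,0,-1],[-12.5,-12.9,2,0,0,0,-1],[-13,-13.4,2.5,0,0,0,-1],[-13,-13.4,3,0,0,0,-1],[-13,-13.4,3,0,0,0,-1],[-13,-13.4,3,0,0,0,-1],[-13,-13.4,3,0,0,0,-1]]]'

```text
time: 1.77
eef_pos: [482.1, -77.3, 201.4]
orientation: [0.001, 0.813, -0.582, 0.0]
force: [-0.3, 0.6, -0.2]
gripper_width: 0.002
```

```bash
python3 - <<'E'
from h import *
o=env.get_obs(); print(o["eef_pos"],o["orientation"],o["time"])
C=cal("wrist"); cv2.imwrite("pics/w1.png",env.read_camera("wrist"))
np.savez("pics/w1.npz",K=C[0],T=C[1]); print(C[1].round(2)); print(proj("wrist",[501.5,-38,151],C),proj("wrist",[519,-99,112],C),proj("wrist",o["eef_pos"],C))
E
```

```text
[482.12710605 -77.28167362 201.41660836] [ 5.53687515e-04  8.13309256e-01 -5.81831361e-01  1.23729297e-04] 1.7667
[[ 3.2000e-01  9.1000e-01  2.5000e-01  5.4594e+02]
 [-9.5000e-01  3.1000e-01  9.0000e-02 -5.5170e+01]
 [ 0.0000e+00 -2.7000e-01  9.6000e-01  3.4446e+02]
 [ 0.0000e+00  0.0000e+00  0.0000e+00  1.0000e+00]]
(np.float64(236.44560136684876), np.float64(182.91476963509308)) (np.float64(325.8210478371632), np.float64(177.57826809556173)) (np.float64(284.18302821447685), np.float64(260.4494681498537))
```

View pics/w1.png

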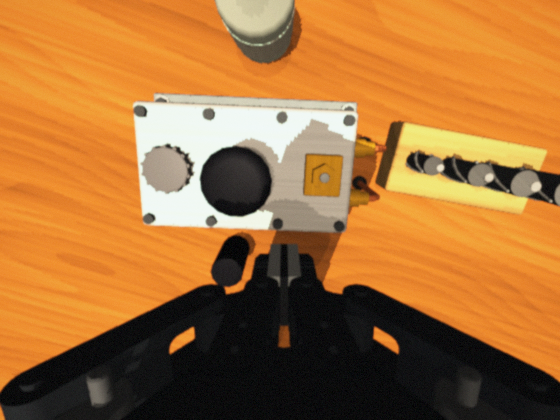

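The wrist view shows the knob at (236,181), where my estimate predicted (236,183), and the pin at (324,178), predicted (326,178). The knob at (501.5,-38) holds, so I move over it.

>>> arm_command --increments '[[[-1,-1,0.3,0,0,0,-1],[-2,-2,0.6,0,0,0,-1],[-3.1,-3.1,1,0,0,0,-1],[-3.1,-3.1,2,0,0,0,-1],[-3.1,-3.1,3,0,0,0,-1],[-3.1,-3.1,3.6,0,0,0,-1],[-3.1,-3.1,4,0,0,0,-1],[-3.1,-3.1,4.1,0,0,0,-1],[-3.1,-3.1,4.1,0,0,0,-1],[-3.1,-3.1,4.1,0,0,0,-1]]]'

```text
time: 2.65
eef_pos: [502.3, -35.9, 160.8]
orientation: [-0.0, 0.814, -0.581, 0.0]
force: [0.3, 0.9, -0.8]
gripper_width: -0.006
```

```bash
python3 - <<'E'
from h import *
print(env.get_obs()["eef_pos"],env.get_obs()["force"])
a=env.read_camera("wrist"); C=cal("wrist"); print([proj("wrist",p,C) for p in([501.5,-38,151],[519,-99,112],env.get_obs()["eef_pos"])])
b=env.read_camera("scene")[150:310,130:290]; print(proj("scene",[519,-99,112]))
cv2.imwrite("pics/c1.png",np.hstack([a[:,60:500],cv2.resize(b,(360,420),interpolation=cv2.INTER_CUBIC)]))
E
```

```text
[502.27155424 -35.91092661 160.75778026] [ 0.32843142  0.89860239 -0.78415244]
[(np.float64(287.4394289016017), np.float64(255.21258315489135)), (np.float64(380.5411711713313), np.float64(235.88879851274248)), (np.float64(284.1446089151276), np.float64(260.4220497608451))]
(np.float64(206.30431941723037), np.float64(242.0651990691701))
```

View pics/c1.png

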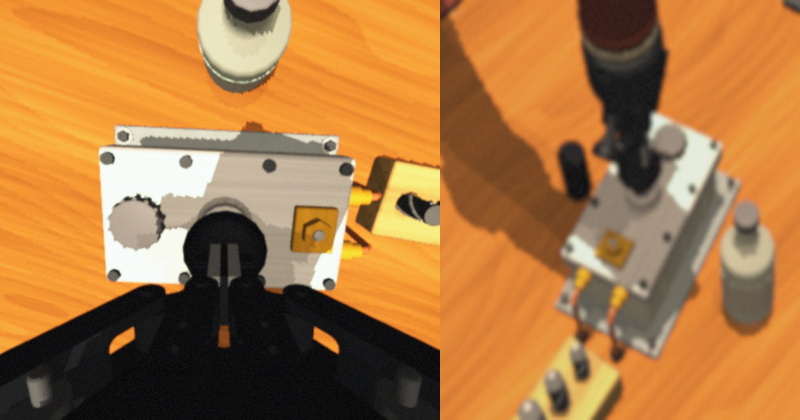

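The fingers are centred over the knob, and the pin sits at wrist pixel (378,237), still in. First stroke:

>>> arm_command --increments '[[[0.15,0.15,0.5,0,0,0,-1],[0.15,0.15,0.9,0,0,0,-1],[0.15,0.15,1.4,0,0,0,-1],[0.15,0.15,1.9,0,0,0,-1],[0.15,0.15,2.4,0,0,0,-1],[0.15,0.15,2.8,0,0,0,-1],[0.15,0.15,3.2,0,0,0,-1],[0.15,0.15,3.4,0,0,0,-1],[0.15,0.15,3.4,0,0,0,-1],[0.15,0.15,3.4,0,0,0,-1]]]'

```text
time: 3.58
eef_pos: [501.2, -37.9, 129.0]
orientation: [0.0, 0.814, -0.58, 0.001]
force: [-5.4, -0.6, 21.9]
gripper_width: 0.003
```

>>> arm_command --increments '[[[0,0,-1.4,0,0,0,-1],[0,0,-2.8,0,0,0,-1],[0,0,-2.9,0,0,0,-1],[0,0,-2.9,0,0,0,-1],[0,0,-2,0,0,0,-1],[0,0,-1,0,0,0,-1],[0,0,-0.3,0,0,0,-1],[0,0,0,0,0,0,-1],[0,0,0,0,0,0,-1],[0,0,0,0,0,0,-1]]]'

```text
time: 4.42
eef_pos: [502.1, -37.5, 128.9]
orientation: [-0.001, 0.814, -0.58, 0.001]
force: [-4.9, 0.3, 27.6]
gripper_width: -0.002
```

>>> arm_command --increments '[[[0,0,-1.4,0,0,0,-1],[0,0,-2.8,0,0,0,-1],[0,0,-2.9,0,0,0,-1],[0,0,-2.9,0,0,0,-1],[0,0,-2,0,0,0,-1],[0,0,-1,0,0,0,-1],[0,0,-0.3,0,0,0,-1],[0,0,0,0,0,0,-1],[0,0,0,0,0,0,-1],[0,0,0,0,0,0,-1]]]'

```text
time: 5.25
eef_pos: [501.4, -37.4, 128.9]
orientation: [-0.0, 0.814, -0.58, 0.001]
force: [-7.0, -0.9, 31.1]
gripper_width: 0.003
```

>>> arm_command --increments '[[[0,0,-1.4,0,0,0,-1],[0,0,-2.8,0,0,0,-1],[0,0,-2.9,0,0,0,-1],[0,0,-2.9,0,0,0,-1],[0,0,-2,0,0,0,-1],[0,0,-1,0,0,0,-1],[0,0,-0.3,0,0,0,-1],[0,0,0,0,0,0,-1],[0,0,0,0,0,0,-1],[0,0,0,0,0,0,-1]]]'

```text
time: 6.08
eef_pos: [501.1, -37.5, 128.9]
orientation: [0.0, 0.814, -0.58, 0.0]
force: [-6.5, -1.1, 32.7]
gripper_width: 0.001
```

>>> arm_command --increments '[[[0,0,-1.5,0,0,0,-1],[0,0,-2.9,0,0,0,-1],[0,0,-3,0,0,0,-1],[0,0,-3,0,0,0,-1],[0,0,-2.1,0,0,0,-1],[0,0,-1.1,0,0,0,-1],[0,0,-0.4,0,0,0,-1],[0,0,-0.1,0,0,0,-1],[0,0,-0.1,0,0,0,-1],[0,0,-0.1,0,0,0,-1]]]'

```text
time: 6.92
eef_pos: [501.1, -37.5, 128.9]
orientation: [0.0, 0.814, -0.58, 0.0]
force: [-5.3, 0.5, 26.2]
gripper_width: 0.001
```

>>> arm_command --increments '[[[0,0,-1.4,0,0,0,-1],[0,0,-2.8,0,0,0,-1],[0,0,-2.9,0,0,0,-1],[0,0,-2.9,0,0,0,-1],[0,0,-2,0,0,0,-1],[0,0,-1,0,0,0,-1],[0,0,-0.3,0,0,0,-1],[0,0,0,0,0,0,-1],[0,0,0,0,0,0,-1],[0,0,0,0,0,0,-1]]]'

```text
time: 7.75
eef_pos: [501.1, -37.5, 128.9]
orientation: [0.0, 0.814, -0.58, 0.0]
force: [-5.2, 0.2, 26.3]
gripper_width: 0.001
```

>>> arm_command --increments '[[[0,0,-1,0,0,0,-1],[0,0,-2,0,0,0,-1],[0,0,-3,0,0,0,-1],[0,0,-3.2,0,0,0,-1],[0,0,-3.2,0,0,0,-1],[0,0,-3.2,0,0,0,-1],[0,0,-3.2,0,0,0,-1],[0,0,-3.2,0,0,0,-1],[0,0,-3.2,0,0,0,-1],[0,0,-3.2,0,0,0,-1]]]'

```text
time: 8.58
eef_pos: [500.9, -37.5, 158.9]
orientation: [0.0, 0.814, -0.58, -0.0]
force: [0.0, -0.5, -0.0]
gripper_width: -0.003
```

```bash
python3 - <<'E'
from h import *
print(env.get_obs()["eef_pos"],env.get_obs()["force"])
C=cal("wrist"); a=env.read_camera("wrist"); print([proj("wrist",[519,-99,z],C) for z in(112,121,130)])
b=env.read_camera("scene")[200:280,170:250]; print([proj("scene",[519,-99,z]) for z in(112,130)])
cv2.imwrite("pics/c2.png",np.hstack([cv2.resize(a[180:300,320:440],(400,400),interpolation=cv2.INTER_CUBIC),cv2.resize(b,(400,400),interpolation=cv2.INTER_CUBIC)]))
E
```

```text
[500.85993876 -37.4506722  158.89722638] [ 0.03363837 -0.47678336 -0.01234975]
[(np.float64(380.17088565791505), np.float64(234.13753039334244)), (np.float64(384.49202569953343), np.float64(239.05962156327797)), (np.float64(389.2197263278471), np.float64(244.44481465875714))]
[(np.float64(206.30431941723037), np.float64(242.0651990691701)), (np.float64(205.4113256078877), np.float64(238.30963498336317))]
```

View pics/c2.png

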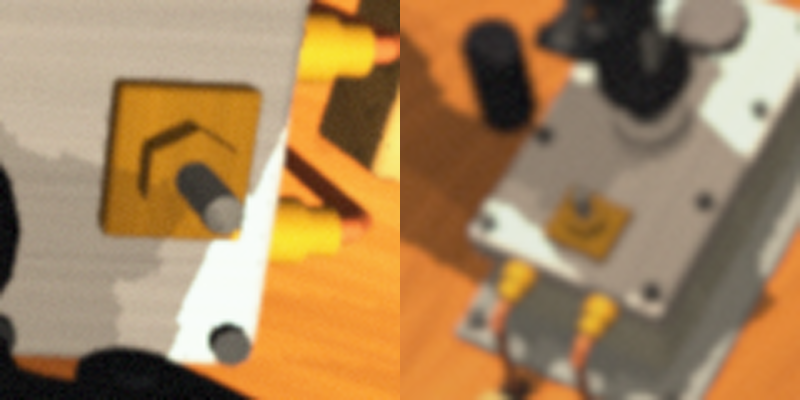

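After six strokes the pin is clearly out. Its tip is at wrist pixel (387,244) against (389,244) predicted for fully out. Further strokes do no harm, so I add two for certainty and then back off.

>>> arm_command --increments '[[[0,0,0.8,0,0,0,-1],[0,0,1.6,0,0,0,-1],[0,0,2.4,0,0,0,-1],[0,0,2.9,0,0,0,-1],[0,0,3.2,0,0,0,-1],[0,0,3.2,0,0,0,-1],[0,0,3.2,0,0,0,-1],[0,0,3.2,0,0,0,-1],[0,0,3.2,0,0,0,-1],[0,0,3.2,0,0,0,-1]]]'

```text
time: 9.52
eef_pos: [502.2, -37.4, 129.0]
orientation: [-0.001, 0.814, -0.58, 0.001]
force: [-2.6, 0.5, 14.7]
gripper_width: 0.001
```

>>> arm_command --increments '[[[0,0,-1.4,0,0,0,-1],[0,0,-2.8,0,0,0,-1],[0,0,-2.9,0,0,0,-1],[0,0,-2.9,0,0,0,-1],[0,0,-2,0,0,0,-1],[0,0,-1,0,0,0,-1],[0,0,-0.3,0,0,0,-1],[0,0,0,0,0,0,-1],[0,0,0,0,0,0,-1],[0,0,0,0,0,0,-1]]]'

```text
time: 10.35
eef_pos: [501.8, -37.5, 129.0]
orientation: [-0.0, 0.814, -0.58, 0.001]
force: [-3.3, -0.0, 22.0]
gripper_width: 0.001
```

>>> arm_command --increments '[[[0,0,-1,0,0,0,-1],[0,0,-2,0,0,0,-1],[0,0,-3,0,0,0,-1],[0,0,-4.5,0,0,0,-1],[0,0,-6,0,0,0,-1],[0,0,-8,0,0,0,-1],[0,0,-9,0,0,0,-1],[0,0,-9,0,0,0,-1],[0,0,-9,0,0,0,-1],[0,0,-9,0,0,0,-1]]]'

```text
time: 11.18
eef_pos: [499.9, -37.5, 215.4]
orientation: [0.001, 0.814, -0.58, -0.002]
force: [-0.1, -0.6, 0.7]
gripper_width: -0.0
```

```bash
python3 - <<'E'
from h import *
print(env.get_obs()["eef_pos"],env.get_obs()["force"],env.get_obs()["time"])
C=cal("wrist"); a=env.read_camera("wrist"); print([proj("wrist",[519,-99,z],C) for z in(110,112,130)],proj("wrist",[501.5,-38,151],C),proj("wrist",[501.5,-38,129],C))
b=env.read_camera("scene")[150:310,130:290]
cv2.imwrite("pics/c3.png",np.hstack([a[:,60:500],cv2.resize(b,(360,420),interpolation=cv2.INTER_CUBIC)]))
E
```

```text
[499.89978174 -37.46015442 215.37370974] [-0.08153173 -0.60686497  0.68244577] 11.1833
[(np.float64(359.74615920432177), np.float64(208.86459097301002)), (np.float64(360.3140844811103), np.float64(209.5060365619264)), (np.float64(365.83826777312413), np.float64(215.74534858034102))] (np.float64(285.6519639409952), np.float64(219.71776797824168)) (np.float64(285.5340036840172), np.float64(211.19119942469666))
```

View pics/c3.png

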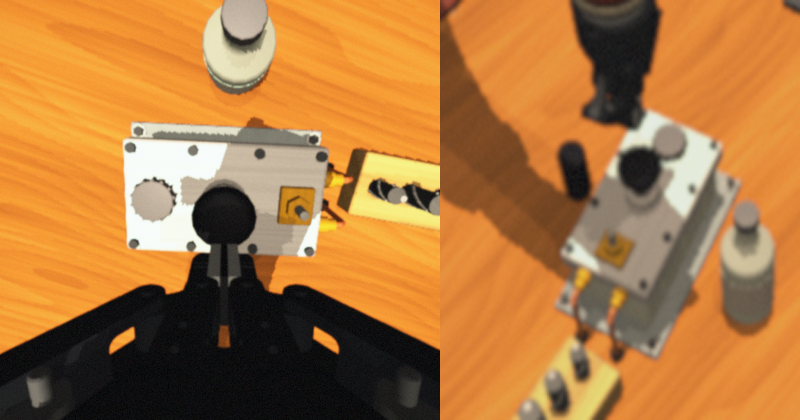

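The wrist view shows the pin tip at about (364,215), against a fully-out prediction of (366,216). The knob centre is near (284,217), which fits plunger up (286,220). The slug, bottle and block sit as before and the robot is clear, so I hand in.

```bash
python3 -c "
from rig import env
env.hand_in()"
```

```text
the job is handed in; nothing more can be done
```

I charged the oiler with eight full plunger strokes using the closed fingers, then backed off about 64 mm above the knob and handed in at about 11 s.

- **Strokes:** every stroke reached the stop, with the tool tip at 129 mm. The highest force I read at the end of a stroke was about 33 N, pressing through the fingertips.
- **Pin:** after six strokes it already looked fully out. I added two more to be sure, and its tip then appeared about 2 px from where a fully-out pin should be.
- **Plunger:** it looks sprung up. The knob was within about 3 px of the "up" position, roughly 6 px from the "down" one.
- **Everything else:** in the last pictures the slug, bottle and drill-bit block sit where they started. The last pictures do not show the ball jig, but the arm never went near it. The tool force was near zero at the end.

No check failed. The only disagreement was in the first bush measurement, where the two cameras differed by about 8 mm; the wrist view agreed with the top camera's value.

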